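# Put the toiletries back in their places on the wash counter

## Robot

A 6-joint arm with a two-finger parallel gripper is mounted at the origin on the work surface. World frame = base frame: x ahead of the robot, y to its left, z up, the work surface at z = 0. Lengths are in m, angles in rad, forces in N, time in s.
With the tool pointing down it reaches from about 0.35 to 0.975 m from the base axis. Payload 4.9 kg.
Tool frame: the origin (TCP) lies at the very end of the fingers, on their centre line; the grasp point (between the pads) lies 19 mm behind it (pinch_z is the distance from the TCP to the grasp point, in m); z points along the fingers, y is the line along which they close (so a half turn about z gives the same grasp; the last joint's range is limited). The gripper opens to 85 mm and grips with 20 to 120 N. Pads are 22 mm wide; open, the fingers measure 114 mm over their backs; the gripper's body (76 mm by 85 mm) begins 54 mm behind the grasp point. The pads swing forward as they close: fully open they stand 13 mm farther back than shut.
Start: joints at [-1.432, 0.053, 1.613, -0, 1.476, -0.119], TCP at [0.159, -0.604, 0.231] pointing down, gripper open.
Joint ranges: [-3.01, 3.01], [-1.01, 2.22], [0.06, 2.58], [-1.02, 4.17], [0.09, 2.62], [-3.14, 3.14]. Speed limits (rad/s): [2.57, 2.57, 3.14, 3.14, 3.14, 3.14].

## Interface

Orientations are given as a unit quaternion [w, x, y, z].
In Python, from plant import * gives the robot as it stands. The module is installed in compiled form; this text tells all that it offers.
- The arm moves only by the tool play_rows, never from a script. Its arguments are lists of equal length, an entry for each row: "linear": the shift along the world's x, y, z in m, a list of three; "turn": the turn about the world's z in degrees. A call has 1 to 8 rows; each row shifts and turns the commanded pose from where the row before left it; what a row does not reach is not made up. A row lasts 1/8 s, in which the tool goes at most 62.5 mm and 10.7 degrees, less where a joint would pass 70% of its speed; a pose out of reach is approached as far as the arm can. A call is refused whole if a number of a shift passes 0.0625 or a number of a turn 10.7, either way. A call with a gripper value outside its range is refused whole. "hand" is the finger opening in m, from 0 to 0.0854, set as the call begins (left out, the last holds). The fingers move at their own pace and stop on an object; the grip force is fixed at half the most. Time passes only in rows, so rows that do not move let the fingers close. It gives the time, the measured TCP pose, the force, the opening and the grip force at its end, in the units of the state.
- state(): the state, without advancing time (a new reading comes with each control period).
- grab_frame(name): name is "scene" or "top" or "wrist"; returns the picture (420x560x3 uint8, red, green, blue); there is no depth.
- camera_info(name): a dict with "camera_matrix" (3x3 intrinsics, pixels), "origin" and "attitude" of the camera in the world; the wrist camera has in their place "mount" (4x4, takes a point from camera to tool coordinates, whose origin is the TCP and whose axes are the flange's). Camera axes: x right, y down, z forward; pixel columns grow to the right and rows downward; lengths in m; the calibration is good to about 2 mm. A picture is of the moment at which its call begins: read the wrist's pose just before it. camera_info takes no time and is no camera call.
- job_done(): hands the job in; it is judged then, once.
Trained networks look in the newest picture that a camera, given by its name, has taken for a name from the list of things; names that differ only in an ending like _2 or _b are one class to them, and where a whole thing is asked for, a point or a joint stands for the part that bears it (a point fixed in the world has none). Each returns a list of dicts, best first, with "p" (0 to 1); they miss things now and then, are a little off and sometimes report something else, mostly with a low value. They report only what shows in the picture. A call takes as long as a camera call. They do not tell look-alikes from the thing itself.
- trace(camera, thing): "region" (420x560 bool, what is visible of it) and "location" ([column, row] in pixels, amid what is visible of it).
The state is a dict: "time": time; "joint_pos": joint angles; "joint_vel": joint speeds; "joint_efforts": joint torques, N m; "tool_pos": TCP position; "tool_rot": TCP orientation; "contact_force": force on the tool from outside, world axes, zero at the start; "ft_torque": the same for the moment, N m; "gripper_width": opening from 0.0 (shut) to 1.0 (fully open); "grasp_force": force on a finger pad.
Only numpy, scipy, OpenCV 4.12 (cv2) and the standard library are available. Lean on these libraries where they do the work, as an engineer would, in place of code of your own. Each camera call takes 0.05 s, during which the arm holds its last target. There are 200 camera calls.

## Task

Tidy the wash counter: lay the bar of soap lengthwise inside the white soap dish, lay the nail brush bristles down and lengthwise inside the blue tray, and stand each bottle upright inside the coaster of its own colour. Everything must lie flat on the floor of its holder, inside the rim. Do not knock over the green drinking glass.

Things in the scene. Friction and masses are not known exactly. Their poses are not given: they have to be found in the camera images.
- soap_mid (a point): centre (half-way up) of the loose bar of soap, pale yellow with rounded edges, 84 mm long (its x) by 56 mm wide (its y) by 36 mm high (z up), about 0.13 kg; it lies flat on the counter.
- brush_mid (a point): centre (half-way up) of the loose nail brush, 90 mm long (its x) by 40 mm wide (its y) by 40 mm high (z up): a dark wooden back, the upper 20 mm, over rigid white bristles, the lower 20 mm (84 by 36 mm); about 0.09 kg; it stands on its bristles.
- purple_mid (a point): centre (half-way up) of the loose purple bottle with a cap of the same colour and a white paper band: round, 50 mm diameter up to 62 mm, a shoulder above it and a cap of 28 mm diameter, 90 mm tall in all, about 0.15 kg. Point 45 mm above its base; z up along the bottle.
- orange_mid (a point): centre (half-way up) of the loose orange bottle with a cap of the same colour and a white paper band: round, 50 mm diameter up to 62 mm, a shoulder above it and a cap of 28 mm diameter, 90 mm tall in all, about 0.15 kg. Point 45 mm above its base; z up along the bottle.
- soap_dish: the fixed white ceramic soap dish, 110 mm (its x) by 84 mm (its y) outside, with a low rim 5 mm thick: recess 100 by 74 mm, floor 4 mm and rim top 9 mm above the counter. Fingers that reach below the rim beside the soap would hit it, so grip the soap high. Origin at the centre of its underside, on the counter; z up.
- brush_tray: the fixed blue plastic brush tray, 116 mm (its x) by 66 mm (its y) outside, with a low rim 5 mm thick: recess 106 by 56 mm, floor 4 mm and rim top 9 mm above the counter; grip the brush high, as with the soap. Origin at the centre of its underside, on the counter; z up.
- purple_coaster: the fixed round purple coaster, 82 mm outer diameter, with a raised rim: recess of 66 mm diameter, floor 4 mm and rim top 10 mm above the counter. Origin at the centre of its underside, on the counter; z up.
- orange_coaster: the fixed round orange coaster, 82 mm outer diameter, with a raised rim: recess of 66 mm diameter, floor 4 mm and rim top 10 mm above the counter. Origin at the centre of its underside, on the counter; z up.
- glass_mid (a point): centre (half-way up) of the loose empty green drinking glass, at most 68 mm diameter and 95 mm tall, standing open end up among the other things; a bystander that must not be knocked over. A flat metal tin (59 mm diameter, 23 mm high) also stands among them and does not matter. No listed thing or holder's centre is nearer than 120 mm to another at the start; nothing on the counter there is taller than the glass.
There are look-alikes about, which are no part of the job. Of the things that look like the soap_dish, take the one that is farthest to the robot's right at the start. What is shaped like the part that bears purple_mid but pink is not meant.

How it is judged:
By the outcome, as a careful person would: the job done as asked, in the order asked, and still so for the second after the job is handed in, with the robot touching nothing.
It also fails if it takes over 112 s, if anything falls off the work surface, if the arm or the gripper's body presses on something with over 40 N, if the wrist force passes 120 N, or if a joint passes its speed limit or range.

## Working session

There is one attempt and no reset: what is moved stays moved. The work goes in short steps, Python scripts to look and compute and a tool call to move; the robot and the scene stay as the last step left them, time stands still between calls to the robot, and variables do not carry over. Pictures are saved under pics/ and viewed, at most 14 in all, crops included, and the job is handed in when it is done.

Besides the shell and the picture viewer there is one more tool, called after ">>>" in YAML: its name, and indented under it one key for each argument. play_rows: Moves the arm, as the interface text tells. Its arguments: {"type":"object","properties":{"linear":{"type":"array","items":{"type":"array","items":{"type":"number"}}},"turn":{"type":"array","items":{"type":"number"}},"hand":{"type":"number"}},"required":["linear","turn"]}

```bash
mkdir -p pics; python3 - <<'E'
from plant import *
import cv2,numpy as np
for n in ["scene","top"]:
    im=grab_frame(n); cv2.imwrite(f"pics/{n}0.png",im[:,:,::-1])
    c=camera_info(n); print(n,c)
for t in ["soap_mid","brush_mid","purple_mid","orange_mid","soap_dish","brush_tray","purple_coaster","orange_coaster","glass_mid"]:
    print(t,[(round(d["p"],2),np.round(d["location"]),int(d["region"].sum())) for d in trace("top",t)])
print(camera_info("wrist")); s=state(); print(s["time"],s["tool_pos"],s["tool_rot"])
E
```

```text
scene {'camera_matrix': array([[459.36430544,   0.        , 280.21491538],
       [  0.        , 459.36430544, 213.57644986],
       [  0.        ,   0.        ,   1.        ]]), 'origin': array([ 1.00750048, -0.36139311,  1.05266689]), 'attitude': array([-0.26998245,  0.8578625 ,  0.41520992, -0.1370479 ])}
top {'camera_matrix': array([[380.85878445,   0.        , 285.3177408 ],
       [  0.        , 380.85878445, 209.5174993 ],
       [  0.        ,   0.        ,   1.        ]]), 'origin': array([0.38709493, 0.04153153, 1.09646413]), 'attitude': array([-0.02216763,  0.71171345, -0.70190957,  0.0171907 ])}
soap_mid [(0.88, array([391., 161.]), 655), (0.27, array([219., 222.]), 676)]
brush_mid [(0.92, array([437., 178.]), 519), (0.69, array([221., 221.]), 587)]
purple_mid [(0.73, array([169., 176.]), 350), (0.64, array([136., 160.]), 396)]
orange_mid [(0.56, array([277., 134.]), 324)]
soap_dish [(0.79, array([203., 280.]), 1232), (0.65, array([165., 234.]), 1145), (0.64, array([278., 203.]), 1170)]
brush_tray [(0.95, array([382., 219.]), 940)]
purple_coaster [(0.84, array([333., 140.]), 631)]
orange_coaster [(0.64, array([222., 223.]), 648)]
glass_mid [(0.88, array([219., 152.]), 616), (0.65, array([218., 223.]), 665)]
{'camera_matrix': array([[329.16044429,   0.        , 283.74267831],
       [  0.        , 329.16044429, 209.59728801],
       [  0.        ,   0.        ,   1.        ]]), 'mount': array([[-6.07709818e-04, -9.58360936e-01, -2.85559009e-01,
         7.26643990e-02],
       [ 9.99999367e-01, -3.11903111e-04, -1.08136555e-03,
        -8.24147457e-04],
       [ 9.47271759e-04, -2.85559485e-01,  9.58360518e-01,
        -1.42917454e-01],
       [ 0.00000000e+00,  0.00000000e+00,  0.00000000e+00,
         1.00000000e+00]])}
0.55 [ 0.15934025 -0.60432323  0.23130591] [-6.14803732e-06  9.91706520e-01  1.28523063e-01  5.65733773e-06]
```

View pics/top0.png

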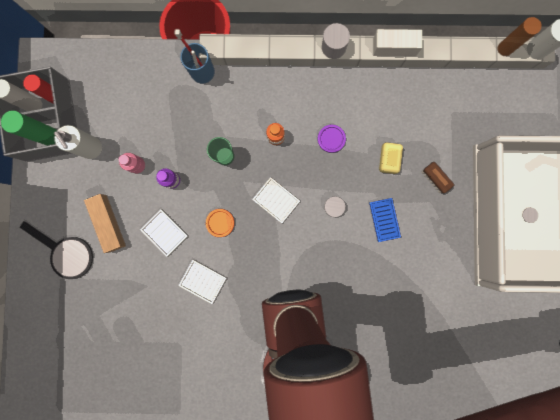

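View pics/scene0.png

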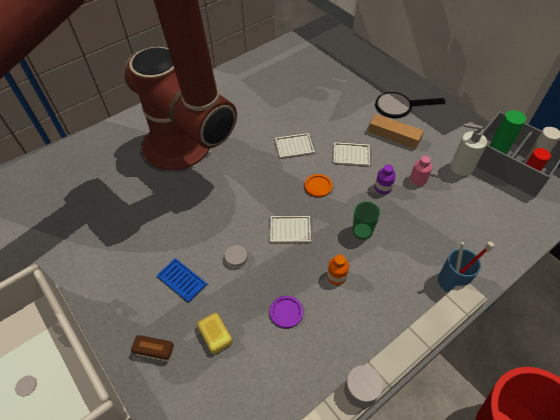

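The top picture has robot-forward up and robot-right to the right. The soap is at (391,158), the brush at (438,178), the blue tray at (384,219), the purple bottle at (167,178) with the pink look-alike at (131,162), and the orange bottle at (275,133). The coasters are at (331,139) for purple and (220,223) for orange, and the glass is at (220,152). Of the three white dishes, the rightmost is at (276,200).

```bash
cat > h.py <<'E'
from plant import *
import cv2,numpy as np
from scipy.spatial.transform import Rotation as R
def q(w): return R.from_quat(np.r_[w[1:],w[0]])
def cam(n,s=None):
    c=camera_info(n); K=c["camera_matrix"]
    if n!="wrist": return K,np.array(c["origin"]),q(c["attitude"]).as_matrix()
    M=c["mount"]; T=q(s["tool_rot"]).as_matrix()
    return K,T@M[:3,3]+s["tool_pos"],T@M[:3,:3]
def plane(C,px,z):
    K,o,A=C; d=(A@np.linalg.inv(K)@np.c_[px,np.ones(len(px))].T).T
    return o+d*((z-o[2])/d[:,2])[:,None]
def rect(C,reg,z):
    "centre, sides, long-axis angle (deg) of a region's outline on height z"
    cs,_=cv2.findContours(reg.astype(np.uint8),cv2.RETR_EXTERNAL,cv2.CHAIN_APPROX_NONE)
    c=max(cs,key=cv2.contourArea)[:,0,:].astype(float)
    p=plane(C,c,z)[:,:2]; (x,y),(w,h),a=cv2.minAreaRect((p*1000).astype(np.float32))
    if w<h: w,h,a=h,w,a+90
    a=(a+90)%180-90
    return np.round([x,y,w,h,a],1)
def yaw(s): x=q(s["tool_rot"]).as_matrix()[:,0]; return np.degrees(np.arctan2(x[1],x[0]))
E
cat > a.py <<'E'
from h import *
Z=dict(soap_mid=.03,brush_mid=.035,soap_dish=.009,brush_tray=.009,purple_coaster=.01,orange_coaster=.01,purple_mid=.045,orange_mid=.045,glass_mid=.05)
s=state();print(yaw(s))
for n in ["top","scene"]:
    grab_frame(n);C=cam(n)
    for t,z in Z.items():
        for d in trace(n,t): print(n,t,round(d["p"],2),np.round(d["location"]),rect(C,d["region"],z))
E
python3 a.py
```

```text
14.768508193085973
top soap_mid 0.87 [389. 160.] [ 595.8 -245.2   88.8   59.7   -6.4]
top brush_mid 0.93 [437. 176.] [ 542.3 -375.1   91.1   48.2   41.5]
top brush_mid 0.23 [276. 204.] [472.1  75.9 106.4  80.5  52.5]
top soap_dish 0.97 [279. 202.] [474.6  77.3 110.6  85.1  51.5]
top soap_dish 0.79 [165. 234.] [377.2 395.2 112.2  86.3  46.3]
top soap_dish 0.78 [206. 278.] [240.5 281.9 109.3  84.6  63.4]
top brush_tray 0.68 [383. 221.] [ 422.9 -233.5  115.4   67.9   12.1]
top purple_coaster 0.59 [332. 137.] [ 6.576e+02 -8.070e+01  7.890e+01  7.790e+01  5.000e-01]
top orange_coaster 0.7 [220. 223.] [408.  235.6  80.1  77.1 -89.2]
top purple_mid 0.83 [170. 180.] [527.9 377.   66.8  48.6  69. ]
top purple_mid 0.55 [131. 163.] [571.3 482.   77.2  52.4  65.3]
top orange_mid 0.56 [274. 132.] [658.2  81.2  59.5  50.4   0.7]
top orange_mid 0.37 [434. 177.] [ 539.4 -370.5   87.2   47.8   39. ]
top glass_mid 0.78 [219. 150.] [607.2 233.2  76.1  72.4   1.2]
scene brush_mid 0.91 [156. 346.] [ 547.9 -379.6   95.3   47.1   40. ]
scene brush_mid 0.62 [338. 268.] [658.3  82.   84.6  50.3 -47.8]
scene soap_dish 0.94 [294. 145.] [244.6 279.4 112.6  95.4  62.1]
scene soap_dish 0.75 [351. 155.] [380.2 392.5 108.3  96.7  45.4]
scene soap_dish 0.62 [294. 229.] [478.3  74.1 113.6  87.7  51.4]
scene brush_tray 0.59 [181. 280.] [ 425.  -236.1  119.3   67.4   13.1]
scene purple_coaster 0.75 [287. 313.] [656.8 -82.7  79.7  77.7 -38.4]
scene orange_coaster 0.95 [319. 186.] [410.  234.9  81.9  79.  -38.7]
scene purple_mid 0.94 [422. 173.] [574.4 481.7 123.6  51.  -66.8]
scene purple_mid 0.73 [387. 179.] [528.9 377.9 112.9  48.6 -55.5]
scene orange_mid 0.67 [338. 268.] [662.1  77.8  84.6  49.  -49.9]
scene glass_mid 0.65 [155. 348.] [ 553.4 -380.1   97.    47.1   39. ]
scene glass_mid 0.57 [364. 217.] [595.3 230.2 125.9  67.1 -62. ]
```

>>> play_rows:
  linear:
    - [0.046,0.038,0]
    - [0.046,0.038,0]
    - [0.046,0.038,0]
    - [0.046,0.038,0]
    - [0.046,0.038,0]
    - [0.046,0.038,0]
    - [0.046,0.038,0]
    - [0.046,0.038,0]
  turn: [-2.6,-2.6,-2.6,-2.6,-2.6,-2.6,-2.6,-2.6]
  hand: 0.0854

```text
time: 2.55
tool_pos: [0.5287, -0.2989, 0.2316]
tool_rot: [0.0, 0.999, -0.053, 0.0]
contact_force: [0.4, -0.4, 0.1]
gripper_width: 0.999
grasp_force: 0.0
```

>>> play_rows:
  linear:
    - [0.034,0.028,0]
    - [0.034,0.028,-0.03]
    - [0,0,0]
    - [0,0,0]
  turn: [-0.4,0,0,0]

```text
time: 3.05
tool_pos: [0.5952, -0.2446, 0.2015]
tool_rot: [0.0, 0.998, -0.056, -0.0]
contact_force: [-0.1, 0.3, 0.5]
gripper_width: 1.001
grasp_force: 0.0
```

```bash
cat > w.py <<'E'
from h import *
import sys
# usage: w.py name z [png]
s=state(); im=grab_frame("wrist"); C=cam("wrist",s)
print("tcp",np.round(s["tool_pos"]*1000,1),"yaw",round(yaw(s),1),"t",s["time"],"w",round(s["gripper_width"],3),"gf",s["grasp_force"],"F",np.round(s["contact_force"],1))
for a in sys.argv[1:]:
    if a.endswith("png"): cv2.imwrite("pics/"+a,im[:,:,::-1]); continue
    t,z=a.split("=")
    for d in trace("wrist",t): print(t,round(d["p"],2),np.round(d["location"]),rect(C,d["region"],float(z)),d["region"][[0,-1]].any()or d["region"][:,[0,-1]].any())
E
python3 w.py soap_mid=0.03 soap_mid=0.012 brush_mid=.035 soap0.png
```

```text
tcp [ 595.2 -244.6  201.5] yaw -6.4 t 3.05 w 1.001 gf 0.0 F [-0.1  0.3  0.5]
soap_mid 0.67 [288. 182.] [ 597.4 -246.8   85.4   56.2   -7.7] False
soap_mid 0.67 [288. 182.] [ 593.5 -246.5   90.2   59.4   -7.7] False
brush_mid 0.59 [421. 223.] [ 544.8 -374.8  101.4   40.5   40.8] False
```

View pics/soap0.png

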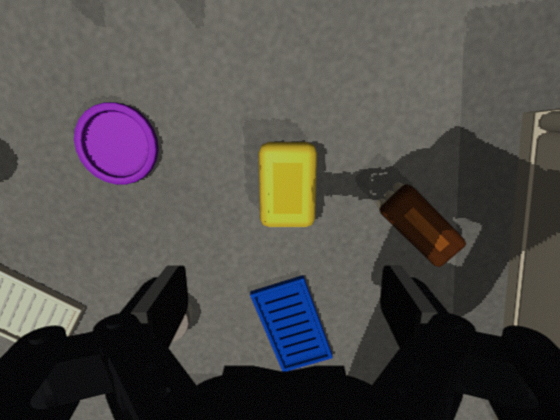

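The wrist view shows the soap at (288,184), and the brush at (422,225) close to where the top camera put it. I'm descending to grip the soap high.

>>> play_rows:
  linear:
    - [0.001,-0.002,-0.055]
    - [0,0,-0.055]
    - [0,0,-0.05]
    - [0,0,-0.0225]
    - [0,0,-0.009]
    - [0,0,0]
  turn: [-1.2,0,0,0,0,0]

```text
time: 4.0
tool_pos: [0.5973, -0.2471, 0.0113]
tool_rot: [0.0, 0.998, -0.067, 0.001]
contact_force: [0.3, -0.1, -0.3]
gripper_width: 0.997
grasp_force: 0.0
```

>>> play_rows:
  linear:
    - [0,0,0]
    - [0,0,0]
    - [0,0,0]
    - [0,0,0]
    - [0,0,0]
    - [0,0,0]
  turn: [0,0,0,0,0,0]
  hand: 0.03

```text
time: 4.75
tool_pos: [0.598, -0.2472, 0.0123]
tool_rot: [0.001, 0.998, -0.066, 0.002]
contact_force: [-0.9, 0.4, 7.0]
gripper_width: 0.638
grasp_force: 66.4
```

>>> play_rows:
  linear:
    - [0,0,0.05]
    - [0,0,0.06]
    - [-0.031,0.04,0.02]
    - [-0.031,0.041,0]
    - [-0.031,0.041,0]
    - [-0.031,0.041,0]
    - [-0.031,0.041,0]
    - [-0.031,0.041,0]
  turn: [0,0,10,10,10,10,10,9]

```text
time: 5.75
tool_pos: [0.4088, -0.0001, 0.1394]
tool_rot: [-0.0, 0.9, 0.436, -0.0]
contact_force: [0.0, 0.3, -1.1]
gripper_width: 0.642
grasp_force: 65.4
```

>>> play_rows:
  linear:
    - [0,0,0]
    - [0,0,0]
  turn: [0,0]

```text
time: 6.0
tool_pos: [0.4104, -0.0013, 0.1399]
tool_rot: [0.0, 0.901, 0.433, 0.0]
contact_force: [0.9, 0.3, -1.6]
gripper_width: 0.647
grasp_force: 65.4
```

```bash
python3 w.py soap_dish=0.009 soap_mid=.13 dish0.png
```

```text
tcp [410.4  -1.3 139.9] yaw 51.4 t 6.0 w 0.647 gf 65.40916800498962 F [ 0.9  0.3 -1.6]
soap_dish 0.68 [282.  68.] [471.6  76.4 105.5  83.7  51.8] True
soap_mid 0.74 [283. 273.] [401.3 -11.1 107.5  66.9  51.9] False
```

View pics/dish0.png

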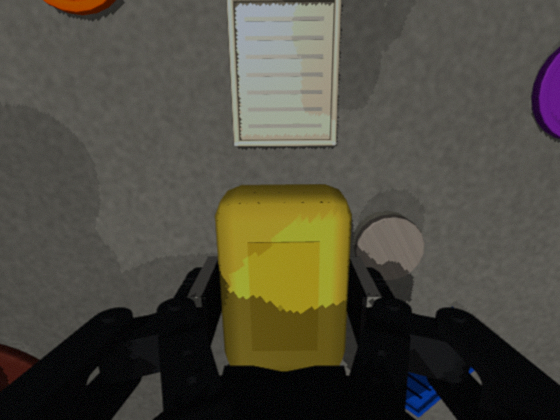

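The dish lies straight ahead at (285,70) and is aligned with the soap, so I'm laying it in.

>>> play_rows:
  linear:
    - [0.03,0.037,0]
    - [0.035,0.043,0]
    - [0,0,-0.05]
    - [0,0,-0.04]
    - [0,0,-0.02]
    - [0,0,-0.0125]
    - [0,0,0]
    - [0,0,0]
  turn: [0.3,0,0,0,0,0,0,0]

```text
time: 7.15
tool_pos: [0.4763, 0.0784, 0.0179]
tool_rot: [0.0, 0.9, 0.435, 0.001]
contact_force: [0.4, 1.0, -1.8]
gripper_width: 0.639
grasp_force: 65.8
```

>>> play_rows:
  linear:
    - [0,0,-0.0015]
    - [0,0,0]
    - [0,0,0]
  turn: [0,0,0]

```text
time: 7.52
tool_pos: [0.4758, 0.0786, 0.0162]
tool_rot: [0.0, 0.9, 0.436, 0.001]
contact_force: [0.4, -1.4, 0.2]
gripper_width: 0.641
grasp_force: 65.9
```

>>> play_rows:
  linear:
    - [0,0,0]
    - [0,0,0]
    - [0,0,0]
    - [0,0,0.02]
    - [0,0,0.05]
    - [0,0,0.06]
    - [0,-0.04,0.03]
    - [0,-0.05,0]
  turn: [0,0,0,0,0,0,-2,-3]
  hand: 0.0854

```text
time: 8.52
tool_pos: [0.4775, -0.0121, 0.1801]
tool_rot: [0.002, 0.918, 0.397, 0.003]
contact_force: [0.2, -0.2, -0.2]
gripper_width: 0.998
grasp_force: 0.0
```

>>> play_rows:
  linear:
    - [0.01,-0.055,0]
    - [0.01,-0.06,0]
    - [0.01,-0.06,0]
    - [0.01,-0.06,0]
    - [0.01,-0.06,0]
    - [0.01,-0.06,0]
    - [0.006,-0.01,0]
    - [0,0,0]
  turn: [-3,-3,0,0,0,0,0,0]

```text
time: 9.52
tool_pos: [0.5413, -0.3763, 0.1753]
tool_rot: [-0.001, 0.938, 0.347, -0.0]
contact_force: [0.2, -0.2, 0.5]
gripper_width: 1.005
grasp_force: 0.0
```

```bash
python3 w.py brush_mid=0.036 brush_mid=0.02 brush_tray=.009 b0.png; python3 - <<'E'
from h import *
grab_frame("top");C=cam("top")
for t,z in (("soap_mid",.034),("soap_dish",.009)):
    for d in trace("top",t): print(t,round(d["p"],2),rect(C,d["region"],z))
E
```

```text
tcp [ 541.3 -376.3  175.3] yaw 40.6 t 9.525 w 1.005 gf 0.0 F [ 0.2 -0.2  0.5]
brush_mid 0.77 [286. 196.] [ 542.1 -377.    90.3   39.7   40.5] False
brush_mid 0.77 [286. 196.] [ 539.  -379.8   95.4   42.    40.5] False
brush_tray 0.92 [ 91. 184.] [ 422.7 -234.7  117.5   68.5   12.6] False
soap_mid 0.57 [476.3  78.4  87.3  57.8  52.1]
soap_dish 0.76 [474.3  77.3 110.7  86.7  51.2]
soap_dish 0.64 [377.9 397.3 112.2  84.1  46.3]
soap_dish 0.6 [240.5 282.2 108.6  84.8  63.1]
soap_dish 0.2 [409.4 234.4  80.1  77.3   1.2]
```

View pics/b0.png

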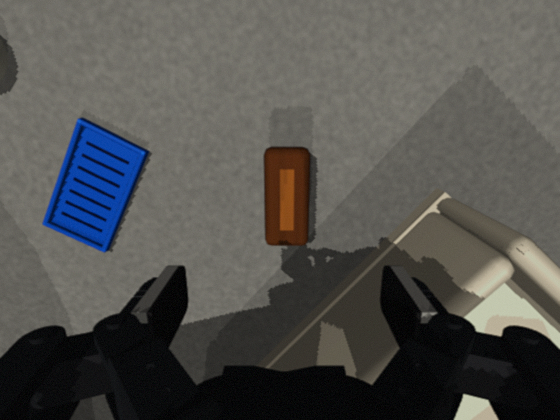

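The soap is centred in the dish. The brush is directly beneath the gripper at (287,196), and the sink edge is clear of the fingers.

>>> play_rows:
  linear:
    - [0.0007,-0.0007,-0.055]
    - [0,0,-0.05]
    - [0,0,-0.035]
    - [0,0,-0.015]
    - [0,0,-0.007]
    - [0,0,0]
  turn: [0,0,0,0,0,0]

```text
time: 10.62
tool_pos: [0.5428, -0.3775, 0.015]
tool_rot: [0.001, 0.938, 0.348, 0.0]
contact_force: [-0.1, 0.1, 0.6]
gripper_width: 1.004
grasp_force: 0.0
```

>>> play_rows:
  linear:
    - [0,0,0]
    - [0,0,0]
    - [0,0,0]
    - [0,0,0]
    - [0,0,0]
    - [0,0,0]
    - [0,0,0]
  turn: [0,0,0,0,0,0,0]
  hand: 0.015

```text
time: 11.5
tool_pos: [0.5427, -0.3777, 0.015]
tool_rot: [0.001, 0.938, 0.347, 0.0]
contact_force: [-0.9, 0.4, 6.6]
gripper_width: 0.455
grasp_force: 63.0
```

>>> play_rows:
  linear:
    - [0,0,0.04]
    - [0,0,0.05]
    - [-0.029,0.035,0]
    - [-0.03,0.036,0]
    - [-0.03,0.036,0]
    - [-0.03,0.036,0]
    - [0,0,-0.02]
    - [0,0,0]
  turn: [0,0,-7,-7,-7,-7,0,0]

```text
time: 12.5
tool_pos: [0.4213, -0.2325, 0.0817]
tool_rot: [-0.002, 0.994, 0.111, -0.002]
contact_force: [-0.8, -0.1, -1.2]
gripper_width: 0.458
grasp_force: 62.4
```

>>> play_rows:
  linear:
    - [0,0,0]
    - [0,0,-0.04]
    - [0,0,-0.015]
    - [0,0,-0.006]
    - [0,0,0]
  turn: [0,0,0,0,0]

```text
time: 13.12
tool_pos: [0.4234, -0.2343, 0.0232]
tool_rot: [0.0, 0.994, 0.11, 0.0]
contact_force: [0.8, -0.8, -0.7]
gripper_width: 0.456
grasp_force: 62.4
```

>>> play_rows:
  linear:
    - [0,0,-0.0035]
    - [0,0,0]
    - [0,0,0]
  turn: [0,0,0]

```text
time: 13.5
tool_pos: [0.4233, -0.2342, 0.0197]
tool_rot: [0.0, 0.994, 0.11, 0.0]
contact_force: [-0.2, -0.4, -0.5]
gripper_width: 0.459
grasp_force: 62.4
```

>>> play_rows:
  linear:
    - [0,0,0]
    - [0,0,0]
    - [0,0,0]
    - [0,0,0.02]
    - [0,0,0.05]
    - [0,0,0.06]
    - [0,0.03,0.04]
    - [0,0,0]
  turn: [0,0,0,0,0,0,0,0]
  hand: 0.0854

```text
time: 14.5
tool_pos: [0.4252, -0.2044, 0.194]
tool_rot: [0.003, 0.994, 0.111, 0.003]
contact_force: [-0.5, -0.5, 0.8]
gripper_width: 0.999
grasp_force: 0.0
```

```bash
python3 w.py brush_mid=0.042 brush_tray=.009; python3 - <<'E'
from h import *
im=grab_frame("top");C=cam("top"); cv2.imwrite("pics/top1.png",im[:,:,::-1])
for t,z in (("purple_mid",.045),("orange_mid",.045),("glass_mid",.047)):
    for d in trace("top",t): print(t,round(d["p"],2),d["location"],rect(C,d["region"],z))
E
```

```text
tcp [ 425.2 -204.4  194. ] yaw 12.8 t 14.5 w 0.999 gf 0.0 F [-0.5 -0.5  0.8]
brush_mid 0.96 [315. 198.] [ 422.6 -232.8   88.8   39.3   13.1] False
brush_tray 0.89 [290. 179.] [ 422.1 -233.6  115.    65.5   12.6] False
purple_mid 0.9 [132.5, 162.6] [571.3 480.6  77.2  49.2  69. ]
purple_mid 0.86 [170.6, 178.6] [528.5 377.4  65.5  46.   64.3]
orange_mid 0.65 [274.0, 135.0] [658.2  79.8  59.5  53.2   0.7]
glass_mid 0.69 [221.1, 150.2] [606.4 232.3  81.8  65.1  45.9]
```

View pics/top1.png

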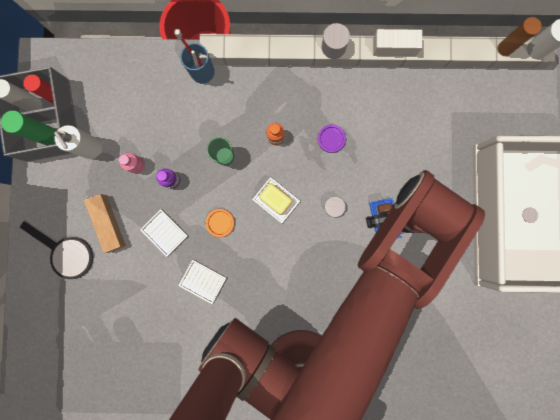

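The brush sits centred in the tray. Next is the purple bottle at (167,178), with the pink look-alike at (131,162) left alone.

>>> play_rows:
  linear:
    - [0.0104,0.05,0.01]
    - [0.0104,0.058,0]
    - [0.0104,0.058,0]
    - [0.0104,0.058,0]
    - [0.0104,0.058,0]
    - [0.0104,0.058,0]
    - [0.0104,0.058,0]
    - [0.0104,0.058,0]
  turn: [5,5,5,5,5,6,6,6]

```text
time: 15.85
tool_pos: [0.5062, 0.2536, 0.1982]
tool_rot: [0.0, 0.884, 0.468, -0.001]
contact_force: [0.5, 0.6, 0.4]
gripper_width: 1.001
grasp_force: 0.0
```

>>> play_rows:
  linear:
    - [0.0104,0.058,0]
    - [0.0104,0.058,0]
    - [0,0.009,0]
    - [0,0,0]
    - [0,0,0]
  turn: [6,6,0,0,0]

```text
time: 16.48
tool_pos: [0.527, 0.3756, 0.1989]
tool_rot: [0.0, 0.831, 0.556, -0.001]
contact_force: [-0.4, -0.1, -0.1]
gripper_width: 1.002
grasp_force: 0.0
```

```bash
cat > bot.py <<'E'
from h import *
from scipy.optimize import least_squares
import sys
a=np.linspace(0,2*np.pi,40)
def sil(C,xy,base=0,rs=((0,25),(.062,25),(.075,14),(.09,14))):
    K,o,A=C
    P=np.concatenate([np.c_[xy[0]+r/1000*np.cos(a),xy[1]+r/1000*np.sin(a),0*a+z+base] for z,r in rs])
    p=(A.T@(P-o).T); p=(K@(p/p[2]))[:2].T
    h=cv2.convexHull(p.astype(np.float32)); m=cv2.moments(h)
    return np.array([m["m10"],m["m01"]])/m["m00"], cv2.contourArea(h)
def fit(C,reg,guess,**k):
    m=cv2.moments(reg.astype(np.uint8),True); c=np.array([m["m10"],m["m01"]])/m["m00"]
    r=least_squares(lambda v:sil(C,v,**k)[0]-c,guess,diff_step=1e-3)
    return np.round(r.x*1000,1),int(reg.sum()),int(sil(C,r.x,**k)[1])
if __name__=="__main__":
    t=sys.argv[1]; g=[float(v) for v in sys.argv[2:4]]; base=float(sys.argv[4])
    s=state(); print(np.round(s["tool_pos"]*1000,1),round(yaw(s),1),s["time"])
    for n in ["wrist","top","scene"]:
        im=grab_frame(n); C=cam(n,s); cv2.imwrite(f"pics/{t}_{n}_{s['time']:.1f}.png",im[:,:,::-1])
        for d in trace(n,t): print(n,round(d["p"],2),d["location"],fit(C,d["region"],g,base=base))
E
python3 bot.py purple_mid .529 .377 0; ls pics
```

```text
[527.  375.6 198.9] 67.6 16.475
wrist 0.83 [286.1, 187.3] (array([527.8, 381.9]), 2778, 2875)
wrist 0.73 [279.8, 49.6] (array([570. , 484.9]), 3656, 3725)
top 0.77 [170.4, 176.9] (array([529.6, 380.6]), 360, 378)
scene 0.82 [421.9, 172.5] (array([571.5, 483.3]), 474, 490)
scene 0.55 [383.0, 178.6] (array([528.8, 380.1]), 446, 482)
b0.png
dish0.png
purple_mid_scene_16.5.png
purple_mid_top_16.5.png
purple_mid_wrist_16.5.png
scene0.png
soap0.png
top0.png
top1.png
```

>>> play_rows:
  linear:
    - [0.0015,0.0055,0]
    - [0,0,-0.05]
    - [0,0,-0.055]
    - [0,0,-0.04]
    - [0,0,-0.018]
    - [0,0,-0.008]
    - [0,0,0]
  turn: [0,0,0,0,0,0,0]

```text
time: 17.65
tool_pos: [0.5294, 0.383, 0.0295]
tool_rot: [0.0, 0.831, 0.557, 0.001]
contact_force: [0.7, -0.4, 0.3]
gripper_width: 1.002
grasp_force: 0.0
```

>>> play_rows:
  linear:
    - [0,0,0]
    - [0,0,0]
    - [0,0,0]
    - [0,0,0]
    - [0,0,0]
    - [0,0,0]
  turn: [0,0,0,0,0,0]
  hand: 0.02

```text
time: 18.4
tool_pos: [0.5298, 0.3832, 0.0304]
tool_rot: [0.0, 0.831, 0.557, 0.002]
contact_force: [-0.3, 0.4, 5.8]
gripper_width: 0.569
grasp_force: 62.5
```

>>> play_rows:
  linear:
    - [0,0,0.05]
    - [0,0,0.05]
    - [0,0,0.05]
    - [0,-0.03,0]
    - [0,0,0]
  turn: [0,0,0,-5,0]

```text
time: 19.02
tool_pos: [0.5285, 0.3513, 0.1786]
tool_rot: [0.0, 0.855, 0.519, 0.0]
contact_force: [-0.1, 0.2, -2.5]
gripper_width: 0.565
grasp_force: 62.6
```

>>> play_rows:
  linear:
    - [0.016,-0.053,0]
    - [0.016,-0.054,0]
    - [0.016,-0.054,0]
    - [0.016,-0.054,0]
    - [0.016,-0.054,0]
    - [0.016,-0.054,0]
    - [0.016,-0.054,0]
    - [0.017,-0.054,0]
  turn: [-7,-7,-7,-7,-7,-7,-7,-6]

```text
time: 20.02
tool_pos: [0.6574, -0.0796, 0.1767]
tool_rot: [-0.001, 0.998, 0.066, -0.001]
contact_force: [1.2, 0.7, -1.5]
gripper_width: 0.567
grasp_force: 62.6
```

>>> play_rows:
  linear:
    - [0,0,0]
    - [0,0,0]
  turn: [0,0]

```text
time: 20.27
tool_pos: [0.657, -0.0778, 0.1768]
tool_rot: [-0.001, 0.998, 0.067, -0.001]
contact_force: [-0.3, 0.1, -2.6]
gripper_width: 0.566
grasp_force: 62.7
```

```bash
python3 bot.py purple_mid .657 -.082 .15; python3 w.py purple_coaster=.01; ls pics
```

```text
[657.  -77.8 176.8] 7.7 20.275
wrist 0.9 [287.5, 294.4] (array([662.4, -76. ]), 15506, 19751)
top 0.95 [133.4, 161.0] (array([546.3, 421.2]), 408, 571)
scene 0.87 [422.4, 172.8] (array([636.8, 358.1]), 507, 676)
scene 0.83 [291.7, 279.1] (array([668.8, -76.9]), 359, 739)
tcp [657.4 -77.3 178.3] yaw 7.8 t 20.575 w 0.565 gf 62.72967539727688 F [-0.8 -0.8 -1.1]
purple_coaster 0.91 [286. 187.] [662.  -79.2  81.8  67.7 -85.3] False
b0.png
dish0.png
purple_mid_scene_16.5.png
purple_mid_scene_20.3.png
purple_mid_top_16.5.png
purple_mid_top_20.3.png
purple_mid_wrist_16.5.png
purple_mid_wrist_20.3.png
scene0.png
soap0.png
top0.png
top1.png
```

>>> play_rows:
  linear:
    - [0.002,-0.003,-0.03]
    - [0,0,-0.045]
    - [0,0,-0.035]
    - [0,0,-0.02]
    - [0,0,-0.008]
    - [0,0,0]
    - [0,0,0]
  turn: [0,0,0,0,0,0,0]

```text
time: 21.55
tool_pos: [0.6609, -0.0818, 0.0423]
tool_rot: [0.0, 0.998, 0.067, 0.002]
contact_force: [-0.1, 0.2, -0.8]
gripper_width: 0.572
grasp_force: 62.7
```

```bash
python3 bot.py purple_mid .657 -.082 .008
```

```text
[660.9 -81.8  42.3] 7.7 21.55
wrist 0.79 [286.7, 298.7] (array([661. , -80.7]), 15652, 17284)
top 0.88 [132.6, 162.7] (array([571.1, 479.7]), 371, 427)
scene 0.78 [292.4, 309.8] (array([670.8, -80.3]), 261, 565)
scene 0.68 [419.8, 173.4] (array([575.8, 475.9]), 460, 498)
```

```bash
cd pics; python3 -c "
import cv2
a=cv2.imread('purple_mid_scene_21.6.png')[220:400,190:390];b=cv2.imread('purple_mid_wrist_21.6.png')
import glob;print(glob.glob('*21*'))
cv2.imwrite('c1.png',cv2.hconcat([cv2.resize(a,(400,360)),cv2.resize(b,(400,360))]))"
```

```text
['purple_mid_top_21.6.png', 'purple_mid_wrist_21.6.png', 'purple_mid_scene_21.6.png']
```

View pics/c1.png

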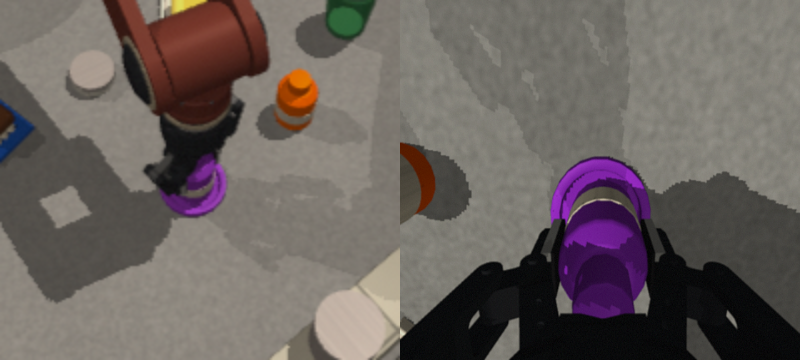

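The bottle is just above the purple coaster and centred within about 2 mm. The coaster is at crop (600,200) and the bottle's centre column is about 603. I'm lowering and releasing it.

>>> play_rows:
  linear:
    - [-0.001,0,-0.005]
    - [0,0,-0.0025]
    - [0,0,0]
    - [0,0,0]
  turn: [0,0,0,0]

```text
time: 22.35
tool_pos: [0.6587, -0.0816, 0.0344]
tool_rot: [-0.0, 0.998, 0.067, -0.0]
contact_force: [-3.3, 0.6, 7.7]
gripper_width: 0.567
grasp_force: 63.6
```

>>> play_rows:
  linear:
    - [0,0,0]
    - [0,0,0]
    - [0,0,0]
    - [0,0,0.02]
    - [0,0,0.05]
    - [0,0,0.05]
    - [0,0.02,0.05]
    - [0,0.05,0]
  turn: [0,0,0,0,0,0,0,0]
  hand: 0.0854

```text
time: 23.35
tool_pos: [0.6622, -0.0129, 0.212]
tool_rot: [0.001, 0.998, 0.065, 0.007]
contact_force: [-0.5, 0.7, -0.6]
gripper_width: 1.003
grasp_force: 0.0
```

>>> play_rows:
  linear:
    - [0,0.05,0]
    - [0,0.04,0]
    - [0,0,0]
    - [0,0,0]
  turn: [0,0,0,0]

```text
time: 23.85
tool_pos: [0.6588, 0.0781, 0.2039]
tool_rot: [0.0, 0.998, 0.067, 0.001]
contact_force: [0.5, -0.2, -0.2]
gripper_width: 1.003
grasp_force: 0.0
```

```bash
python3 bot.py purple_mid .657 -.082 .004; python3 bot.py orange_mid .658 .08 0;python3 w.py purple_coaster=.01 p2.png
```

```text
[658.8  78.1 203.9] 7.7 23.85
wrist 0.8 [453.1, 219.7] (array([655.9, -80.1]), 3895, 4123)
wrist 0.52 [262.2, 339.8] (array([497.1,  81.5]), 3765, 3401)
top 0.92 [334.2, 133.8] (array([658.4, -82.3]), 363, 352)
top 0.67 [133.8, 160.7] (array([571.1, 481.9]), 387, 424)
scene 0.8 [286.3, 307.2] (array([656.6, -82.8]), 544, 558)
scene 0.69 [418.3, 172.2] (array([573.3, 479. ]), 520, 494)
[658.6  77.5 202.8] 7.6 24.15
wrist 0.85 [281.7, 191.7] (array([658.5,  82.3]), 2712, 2808)
scene 0.65 [336.5, 267.9] (array([659.5,  80.1]), 512, 539)
tcp [658.5  78.4 202.7] yaw 7.7 t 24.45 w 1.001 gf 0.0 F [-0.6  0.4 -0.5]
purple_coaster 0.93 [416. 194.] [657.9 -70.6  81.1  70.2 -20.6] False
```

View pics/p2.png

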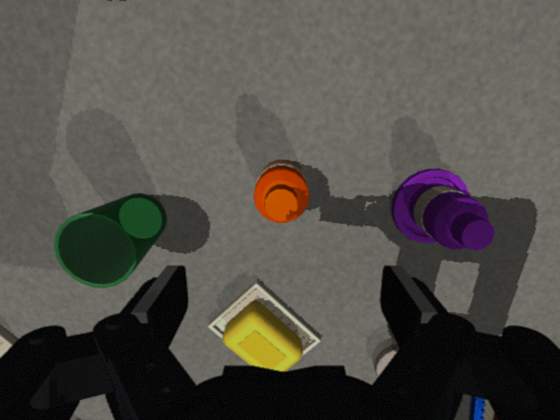

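The purple bottle stands upright and centred in its coaster at (432,205). The orange bottle is under the gripper at (282,192), and the glass at (110,240) is well clear.

>>> play_rows:
  linear:
    - [0.0005,0.003,0]
    - [0,0,-0.05]
    - [0,0,-0.055]
    - [0,0,-0.042]
    - [0,0,-0.018]
    - [0,0,-0.009]
    - [0,0,0]
  turn: [0,0,0,0,0,0,0]

```text
time: 25.42
tool_pos: [0.66, 0.0816, 0.0299]
tool_rot: [0.0, 0.998, 0.067, 0.001]
contact_force: [-0.3, -0.1, 0.1]
gripper_width: 1.002
grasp_force: 0.0
```

>>> play_rows:
  linear:
    - [0,0,0]
    - [0,0,0]
    - [0,0,0]
    - [0,0,0]
    - [0,0,0]
    - [0,0,0]
  turn: [0,0,0,0,0,0]
  hand: 0.02

```text
time: 26.18
tool_pos: [0.6606, 0.0815, 0.0309]
tool_rot: [0.0, 0.998, 0.067, 0.002]
contact_force: [-0.8, -0.3, 7.1]
gripper_width: 0.567
grasp_force: 62.5
```

>>> play_rows:
  linear:
    - [0,0,0.05]
    - [0,0,0.05]
    - [0,0,0.05]
    - [-0.05,0.03,0]
    - [-0.05,0.031,0]
    - [-0.05,0.031,0]
    - [-0.05,0.031,0]
    - [-0.05,0.031,0]
  turn: [0,0,0,0,0,0,0,0]

```text
time: 27.18
tool_pos: [0.4069, 0.236, 0.1781]
tool_rot: [-0.0, 0.998, 0.067, -0.0]
contact_force: [0.1, 1.2, -1.0]
gripper_width: 0.568
grasp_force: 62.5
```

>>> play_rows:
  linear:
    - [0,0,0]
    - [0,0,-0.05]
    - [0,0,-0.045]
    - [0,0,-0.03]
    - [0,0,-0.013]
    - [0,0,0]
    - [0,0,0]
  turn: [0,0,0,0,0,0,0]

```text
time: 28.05
tool_pos: [0.4105, 0.2358, 0.0424]
tool_rot: [-0.0, 0.998, 0.067, 0.001]
contact_force: [0.0, -0.2, -0.7]
gripper_width: 0.571
grasp_force: 62.6
```

```bash
python3 bot.py orange_mid .409 .235 .01; cd pics; python3 -c "
import cv2,glob
a=cv2.imread(sorted(glob.glob('orange_mid_scene*'))[-1])[100:280,220:420];b=cv2.imread(sorted(glob.glob('orange_mid_wrist*'))[-1])
cv2.imwrite('c2.png',cv2.hconcat([cv2.resize(a,(400,360)),cv2.resize(b,(400,360))]))"
```

```text
[410.5 235.8  42.4] 7.7 28.05
wrist 0.93 [286.2, 295.5] (array([412.5, 237.2]), 15823, 17824)
scene 0.62 [320.4, 176.5] (array([421.8, 233.3]), 255, 473)
```

View pics/c2.png

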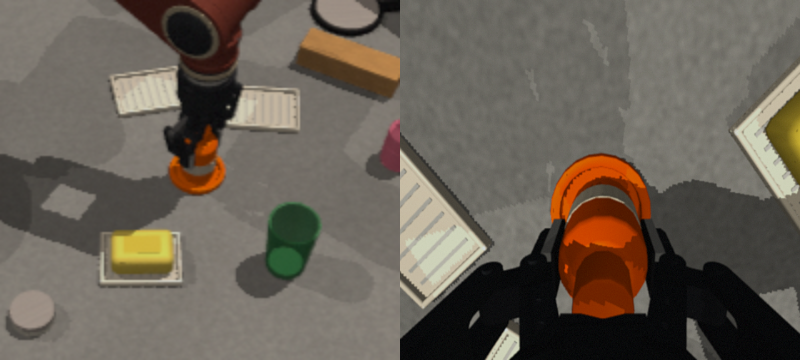

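The orange bottle is above its coaster and centred, with the coaster at crop (600,200) and the same geometry as the purple one. I'm lowering and releasing it.

>>> play_rows:
  linear:
    - [0,0,-0.005]
    - [0,0,-0.0025]
    - [0,0,0]
    - [0,0,0]
  turn: [0,0,0,0]

```text
time: 28.85
tool_pos: [0.4093, 0.2356, 0.0349]
tool_rot: [0.0, 0.998, 0.067, -0.0]
contact_force: [-5.7, -2.9, 12.3]
gripper_width: 0.571
grasp_force: 63.9
```

>>> play_rows:
  linear:
    - [0,0,0]
    - [0,0,0]
    - [0,0,0]
    - [0,0,0.02]
    - [0,0,0.05]
    - [0,0,0.05]
    - [0,0,0.05]
    - [0,0,0]
  turn: [0,0,0,0,0,0,0,0]
  hand: 0.0854

```text
time: 29.85
tool_pos: [0.4118, 0.2365, 0.2088]
tool_rot: [-0.001, 0.998, 0.067, 0.005]
contact_force: [0.3, -0.3, 0.0]
gripper_width: 0.999
grasp_force: 0.0
```

>>> play_rows:
  linear:
    - [-0.01,-0.06,0]
    - [0,-0.06,0]
    - [0,-0.06,0]
    - [0,-0.06,0]
    - [0,0,0]
    - [0,0,0]
  turn: [0,0,0,0,0,0]

```text
time: 30.6
tool_pos: [0.3986, -0.0043, 0.2022]
tool_rot: [-0.0, 0.998, 0.066, -0.001]
contact_force: [0.7, -0.0, 0.5]
gripper_width: 1.002
grasp_force: 0.0
```

```bash
python3 bot.py orange_mid .409 .235 .004; python3 - <<'E'
from h import *
im=grab_frame("scene"); cv2.imwrite("pics/end.png",im[:,:,::-1])
for n in ("top","scene"):
  grab_frame(n);C=cam(n)
  for t,z in (("brush_mid",.041),("brush_tray",.009),("soap_mid",.034),("soap_dish",.009),("orange_coaster",.01)):
    for d in trace(n,t)[:3]: print(n,t,round(d["p"],2),rect(C,d["region"],z))
E
```

```text
[398.6  -4.3 202.2] 7.6 30.6
wrist 0.93 [33.8, 148.0] (array([410.3, 221.7]), 3917, 5712)
top 0.63 [218.1, 220.6] (array([409.3, 235.4]), 265, 325)
top 0.57 [326.2, 143.2] (array([636.5, -69.7]), 281, 344)
scene 0.92 [319.5, 176.8] (array([408.4, 234.5]), 471, 466)
top brush_mid 0.66 [ 420.  -232.1   94.9   46.5   13.9]
top brush_tray 0.78 [ 422.2 -232.6  115.8   65.1   13.1]
top soap_mid 0.88 [483.1  87.6  59.6  53.8  52.1]
top soap_dish 0.91 [240.7 282.1 110.5  86.5  62.9]
top soap_dish 0.72 [378.7 396.6 116.3  86.1  46.3]
top soap_dish 0.67 [484.   89.3  85.2  80.8 -37.8]
top orange_coaster 0.6 [409.4 235.6  80.2  79.9 -89.2]
top orange_coaster 0.52 [412.2 241.4  57.4  51.4 -89.2]
scene brush_mid 0.8 [ 429.9 -236.5  101.3   42.    12.5]
scene brush_mid 0.55 [407.  239.1 111.9  52.2 -45.2]
scene brush_tray 0.68 [ 426.4 -237.2  120.    70.3   14. ]
scene soap_mid 0.72 [482.6  73.4  80.9  73.7  51.4]
scene soap_dish 0.9 [243.  280.5 110.3  92.3  62.5]
scene soap_dish 0.77 [477.7  75.8 112.2  84.6  51.4]
scene soap_dish 0.73 [379.5 393.1 108.3  90.7  45.5]
scene orange_coaster 0.61 [415.5 226.8  82.6  70.6  43.9]
```

View pics/end.png

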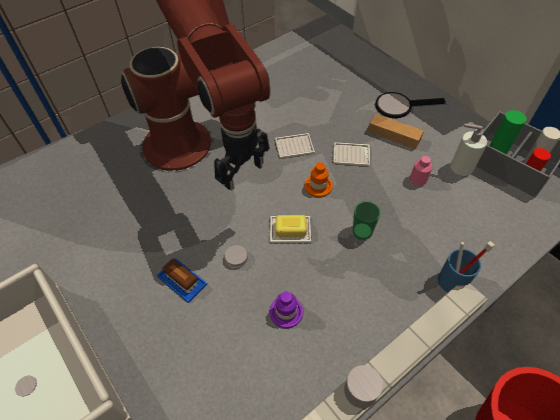

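Everything is in place: the soap at (291,228), the brush at (182,278), the orange bottle at (319,182), the purple bottle at (286,308), and the glass standing at (365,220).

```bash
python3 -c "
from plant import *
print(job_done())"
```

```text
the job is handed in; nothing more can be done
None
```

I handed the job in at about 31 s: the last camera checks show the soap in the rightmost white dish, the brush bristles down in the blue tray, both bottles upright in their own coasters, and the green glass still standing.

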